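Pack the fingerprint reader tight in its cradle

ROBOT

A 6-joint arm with a two-finger parallel gripper is mounted at the origin on the work surface. World frame = base frame: x ahead of the robot, y to its left, z up, the work surface at z = 0. Lengths are in m, angles in degrees, forces in N, time in s.
With the tool pointing down it reaches from about 0.375 to 0.9 m from the base axis. Payload 3.1 kg.
Tool frame: the origin (TCP) lies on the centre line of the jaws, within the pads' length; the fingertips stand 19 mm ahead of it and the grasp point (between the pads) is the TCP; z points along the fingers, y is the direction in which the jaws open and shut (so a half turn about z gives the same grasp; the last joint's range is limited). The gripper opens to 87 mm and grips with 3 to 60 N. Pads are 19 mm wide; open, the fingers measure 117 mm over their backs; the gripper's body (75 mm by 190 mm) begins 51 mm behind the grasp point.
Start: joints at [55.777, 30.224, 82.088, -0, 67.689, -10.227], TCP at [0.254, 0.571, 0.242] pointing down, gripper open.
Joint ranges: [-176.69, 176.69], [-43.24, 126.21], [12.49, 139.97], [-82, 262], [0, 151.66], [-163.58, 163.58]. Speed limits (degrees/s): [159.86, 159.86, 180, 180, 180, 180].

INTERFACE

Orientations are given as a 3x3 rotation matrix whose columns are the frame's x, y, z axes.
In Python, from rig import bot gives the robot as it stands.
- The arm moves only by the tool carry_out, never from a script. Its argument "targets" is a list of rows, each a list of 6 numbers: the shift along the tool's x, y, z each as a share of 200 mm, from -1 to 1, then the turn, a rotation vector about the tool's x, y, z each as a share of pi/2 rad, from -1 to 1. In form: [[dx, dy, dz, ax, ay, az], ...]. A call has 1 to 20 rows; each row is the pose to reach, as a shift and turn from the pose measured when the call began, along the tool's axes at that moment; what a row does not reach only later rows make up. A row lasts 1/8 s, in which the tool goes at most 62.5 mm and 10.7 degrees, less where a joint would pass 70% of its speed; a pose out of reach is approached as far as the arm can. A call with a number of a shift or a turn outside -1 to 1 is refused whole. A call with a gripper value outside its range is refused whole. "jaw" is the gripper's target within -1 to 1 (fully open at 1, half-way at 0, shut at -1), set as the call begins (left out, the last holds). The fingers move at their own pace and stop on an object; the grip force is fixed at half the most. Time passes only in rows, so rows that repeat a pose let the fingers close. It gives the time, the measured TCP pose, the force and the opening at its end, in the units of the state.
- bot.read_state(): the state, without advancing time (a new reading comes with each control period).
- bot.capture(name): name is "side" or "top" or "wrist"; returns the picture (384x512x3 uint8, blue, green, red); there is no depth.
- bot.camera_info(name): a dict with "camera_matrix" (3x3 intrinsics, pixels), "view" (4x4, takes a point from world to camera coordinates); the wrist camera has in their place "mount" (4x4, takes a point from camera to tool coordinates, whose origin is the TCP and whose axes are the flange's). Camera axes: x right, y down, z forward; pixel columns grow to the right and rows downward; lengths in m; the calibration is good to about 2 mm. A picture is of the moment at which its call begins: read the wrist's pose just before it. camera_info takes no time and is no camera call.
- bot.hand_in(): hands the job in, once; it reports no verdict.
The state is a dict: "time_s": time; "joint_positions": joint angles; "qvel": joint speeds; "tau": joint torques, N m; "position": TCP position; "tcp_rot": TCP orientation; "force": force on the tool from outside, world axes, zero at the start; "moment": the same for the moment, N m; "opening": opening from 0.0 (shut) to 1.0 (fully open).
Only numpy, scipy, OpenCV 4.12 (cv2) and the standard library are available. Lean on these libraries where they do the work, as an engineer would, in place of code of your own. Each camera call takes 0.05 s, during which the arm holds its last target.

TASK

The fingerprint reader in the desk cradle can still slide, because the gap between its left side and the sprung strip of the cradle is empty. Feel out which of the three packing blocks in the sloping rack fills that gap firmly, and push it down into the gap, upright and about the middle of the strip, until it stands on the desk and the strip holds it. Leave the other two blocks in the rack (put back any you take out), and do not disturb the readers, the bottle or the glove box.

Things in the scene. Friction and masses are not known exactly. Their poses are not given: they have to be found in the camera images.
- block_p_mid (a point): centre of one of three alike nylon packing blocks, 90 mm long (x), 90 mm tall (z), 0.15 to 0.26 kg. One is 20, one 25, one 30 mm thick (y); which is which is not given: squeeze it and read the finger opening. The lowest 18 mm taper to the foot, by 3 mm on each broad side. Starts in the rack, square to its slope: its z leans 30 degrees from vertical towards the rack's -x
- block_q_mid (a point): centre of one of three alike nylon packing blocks, 90 mm long (x), 90 mm tall (z), 0.15 to 0.26 kg. One is 20, one 25, one 30 mm thick (y); which is which is not given: squeeze it and read the finger opening. The lowest 18 mm taper to the foot, by 3 mm on each broad side. Starts in the rack, square to its slope: its z leans 30 degrees from vertical towards the rack's -x
- block_r_mid (a point): centre of one of three alike nylon packing blocks, 90 mm long (x), 90 mm tall (z), 0.15 to 0.26 kg. One is 20, one 25, one 30 mm thick (y); which is which is not given: squeeze it and read the finger opening. The lowest 18 mm taper to the foot, by 3 mm on each broad side. Starts in the rack, square to its slope: its z leans 30 degrees from vertical towards the rack's -x
- reader_1_corner (a point): near (-x) left (+y) top corner of a low grey fingerprint reader with a glass window on top: 150 mm deep (x), 154 to 165 mm wide, 42 mm high, 0.9 kg. One of the three stands in the cradle; the others are parked 0.2 m beyond it along its +x. For the one in the cradle, the gap is 91 mm less this point's y in the cradle's frame: 17.5, 22.5 or 27.5 mm
- reader_2_corner (a point): near (-x) left (+y) top corner of a low grey fingerprint reader with a glass window on top: 150 mm deep (x), 154 to 165 mm wide, 42 mm high, 0.9 kg. One of the three stands in the cradle; the others are parked 0.2 m beyond it along its +x. For the one in the cradle, the gap is 91 mm less this point's y in the cradle's frame: 17.5, 22.5 or 27.5 mm
- reader_3_corner (a point): near (-x) left (+y) top corner of a low grey fingerprint reader with a glass window on top: 150 mm deep (x), 154 to 165 mm wide, 42 mm high, 0.9 kg. One of the three stands in the cradle; the others are parked 0.2 m beyond it along its +x. For the one in the cradle, the gap is 91 mm less this point's y in the cradle's frame: 17.5, 22.5 or 27.5 mm
- cradle: aluminium rails on the desk, no floor. Origin on the desk midway between the inner faces of right rail (y -91 mm) and sprung strip (y +91), each along x; x points away from the robot, y left. Rear rail 30 mm high at x +79, 8 mm lip at x -79. The reader stands against the right rail; the gap is between it and the strip. A block home has its foot on the desk, centre 45 mm up
- clamp_strip (a joint): the sprung steel strip at the left of the gap, 140 mm long, 44 mm high, flared at its top; m pushed back to the left: 0 at rest, stop at 0.004; 1 N to start, about 5 N at 2.5 mm. The right block is 2.5 mm thicker than the gap and goes in under a firm push (about 10 N), pushing the strip back 2.5 mm. A thinner one goes in loose, a thicker one stops about 36 mm above the desk
- rack: fixed grey sheet rack, 270 mm wide (y), 120 deep (x); its top slopes 30 degrees, low edge with a 15 mm lip at -x, high edge (80 mm up) at +x. Three pockets at y -85, 0, +85 mm, each 36 mm wide between fins 20 mm high, hold a block each, standing square to the slope with its foot at the lip, block centre at x -38, z +82 mm. Origin on the desk under the middle
- cleaner: white bottle of glass cleaner, 60 mm in diameter, 150 mm high, bystander; origin at the centre of its underside
- glovebox: white carton of gloves, 120 x 210 x 75 mm, bystander; origin at the centre of its underside
Not all that is in view belongs to the job. Leave any blue look-alike of the part that bears block_p_mid alone.

How it is judged (in metres and radians):
On the way:
1. the fingers hold or push the fitting block down in the gap, with less than 13 mm left to go and the strip pushed back over 1.2 mm (((x of block_p_mid in the frame of cradle between -0.037 and 0.037 m and y of block_p_mid in the frame of cradle between 0.07 and 0.086 m and z of block_p_mid in the frame of cradle below 0.058 m and angle between block_p_mid's own z axis and vertical below 0.05 rad and angle between the y axis of block_p_mid and the y axis of cradle, either way round below 0.04 rad and value of joint clamp_strip above 0.0012 m and contact force between the fingers and block_p above 0.5 N) or (x of block_q_mid in the frame of cradle between -0.037 and 0.037 m and y of block_q_mid in the frame of cradle between 0.07 and 0.086 m and z of block_q_mid in the frame of cradle below 0.058 m and angle between block_q_mid's own z axis and vertical below 0.05 rad and angle between the y axis of block_q_mid and the y axis of cradle, either way round below 0.04 rad and value of joint clamp_strip above 0.0012 m and contact force between the fingers and block_q above 0.5 N) or (x of block_r_mid in the frame of cradle between -0.037 and 0.037 m and y of block_r_mid in the frame of cradle between 0.07 and 0.086 m and z of block_r_mid in the frame of cradle below 0.058 m and angle between block_r_mid's own z axis and vertical below 0.05 rad and angle between the y axis of block_r_mid and the y axis of cradle, either way round below 0.04 rad and value of joint clamp_strip above 0.0012 m and contact force between the fingers and block_r above 0.5 N))), for 0.1 s.
At the end, for the whole second after the job is handed in: A block stands on the desk (within 3.5 mm) in the gap, pushing the strip back 1.2 to 3.8 mm, upright and in line with the strip within about 2 degrees, its centre within 37 mm of the strip's middle; the other two stand in the rack, in its pockets, leaning 17 to 43 degrees; all at rest (((x of block_p_mid in the frame of cradle between -0.037 and 0.037 m and y of block_p_mid in the frame of cradle between 0.07 and 0.086 m and z of block_p_mid in the frame of cradle below 0.0485 m and angle between block_p_mid's own z axis and vertical below 0.05 rad and angle between the y axis of block_p_mid and the y axis of cradle, either way round below 0.04 rad and x of block_q_mid in the frame of rack between -0.065 and 0 m and y of block_q_mid in the frame of rack between -0.11 and 0.11 m and z of block_q_mid in the frame of rack between 0.068 and 0.097 m and angle between the z axis of block_q_mid and the z axis of rack, either way round between 0.3 and 0.75 rad and x of block_r_mid in the frame of rack between -0.065 and 0 m and y of block_r_mid in the frame of rack between -0.11 and 0.11 m and z of block_r_mid in the frame of rack between 0.068 and 0.097 m and angle between the z axis of block_r_mid and the z axis of rack, either way round between 0.3 and 0.75 rad) or (x of block_q_mid in the frame of cradle between -0.037 and 0.037 m and y of block_q_mid in the frame of cradle between 0.07 and 0.086 m and z of block_q_mid in the frame of cradle below 0.0485 m and angle between block_q_mid's own z axis and vertical below 0.05 rad and angle between the y axis of block_q_mid and the y axis of cradle, either way round below 0.04 rad and x of block_p_mid in the frame of rack between -0.065 and 0 m and y of block_p_mid in the frame of rack between -0.11 and 0.11 m and z of block_p_mid in the frame of rack between 0.068 and 0.097 m and angle between the z axis of block_p_mid and the z axis of rack, either way round between 0.3 and 0.75 rad and x of block_r_mid in the frame of rack between -0.065 and 0 m and y of block_r_mid in the frame of rack between -0.11 and 0.11 m and z of block_r_mid in the frame of rack between 0.068 and 0.097 m and angle between the z axis of block_r_mid and the z axis of rack, either way round between 0.3 and 0.75 rad) or (x of block_r_mid in the frame of cradle between -0.037 and 0.037 m and y of block_r_mid in the frame of cradle between 0.07 and 0.086 m and z of block_r_mid in the frame of cradle below 0.0485 m and angle between block_r_mid's own z axis and vertical below 0.05 rad and angle between the y axis of block_r_mid and the y axis of cradle, either way round below 0.04 rad and x of block_p_mid in the frame of rack between -0.065 and 0 m and y of block_p_mid in the frame of rack between -0.11 and 0.11 m and z of block_p_mid in the frame of rack between 0.068 and 0.097 m and angle between the z axis of block_p_mid and the z axis of rack, either way round between 0.3 and 0.75 rad and x of block_q_mid in the frame of rack between -0.065 and 0 m and y of block_q_mid in the frame of rack between -0.11 and 0.11 m and z of block_q_mid in the frame of rack between 0.068 and 0.097 m and angle between the z axis of block_q_mid and the z axis of rack, either way round between 0.3 and 0.75 rad)) and value of joint clamp_strip between 0.0012 and 0.0038 m and linear speed of each of block_p, block_q, block_r below 0.02 m/s); the robot touches nothing.
It fails at once if a reader is moved more than 20 mm (distance of any of reader_1_corner, reader_2_corner, reader_3_corner from where it was at the start of the episode above 0.02 m).
It fails at once if the bottle or the glove box is moved more than 30 mm or tipped (distance of any of cleaner, glovebox from where it was at the start of the episode above 0.03 m or angle between cleaner's own z axis and vertical above 0.4 rad).
It also fails if it takes over 51 s, if anything falls off the work surface, if the arm or the gripper's body presses on something with over 40 N, if the wrist force passes 120 N, or if a joint passes its speed limit or range.

## Working session

There is one attempt and no reset: what is moved stays moved. The work goes in short steps, Python scripts to look and compute and a tool call to move; the robot and the scene stay as the last step left them, time stands still between calls to the robot, and variables do not carry over. Pictures are saved under pics/ and viewed, and the job is handed in when it is done.

Besides the shell and the picture viewer there is one more tool, called after "Emit:" as a command line: name --pt "numbers of a row" for each row, then --argument value for the rest. carry_out: Moves the arm, as the interface text tells. Shift numbers are shares of 200 mm and turn numbers shares of pi/2 rad, none past 1 either way. Its arguments: {"type":"object","properties":{"targets":{"type":"array"},"jaw":{"type":"number"}},"required":["targets"]}

```bash
mkdir -p pics; ls
python3 - <<'E'
from rig import bot
import cv2,numpy as np
np.set_printoptions(precision=4,suppress=True)
for n in ["side","top","wrist"]:
    cv2.imwrite(f"pics/{n}0.png",bot.capture(n)); print(n,bot.camera_info(n))
s=bot.read_state(); print(s)
E
```

```text
pics
side {'camera_matrix': array([[456.9536,   0.    , 253.5086],
       [  0.    , 456.9536, 198.6911],
       [  0.    ,   0.    ,   1.    ]]), 'view': array([[ 0.6997, -0.7143, -0.0133, -0.386 ],
       [-0.5288, -0.5052, -0.6821,  0.3088],
       [ 0.4805,  0.4843, -0.7312,  0.9803],
       [ 0.    ,  0.    ,  0.    ,  1.    ]])}
top {'camera_matrix': array([[477.5068,   0.    , 251.9658],
       [  0.    , 477.5068, 177.6484],
       [  0.    ,   0.    ,   1.    ]]), 'view': array([[-0.0248, -0.9997,  0.0078, -0.0292],
       [-0.9849,  0.0231, -0.1715,  0.5087],
       [ 0.1712, -0.0119, -0.9852,  1.3557],
       [ 0.    ,  0.    ,  0.    ,  1.    ]])}
wrist {'camera_matrix': array([[343.2022,   0.    , 255.7182],
       [  0.    , 343.2022, 191.334 ],
       [  0.    ,   0.    ,   1.    ]]), 'mount': array([[ 0.0001, -0.9701, -0.2428,  0.0666],
       [ 1.    ,  0.0003, -0.0005, -0.0002],
       [ 0.0006, -0.2428,  0.9701, -0.1439],
       [ 0.    ,  0.    ,  0.    ,  1.    ]])}
{'time_s': 0.15, 'joint_positions': array([ 55.776 ,  30.2674,  82.1397,  -0.0013,  67.6894, -10.2259]), 'qvel': array([-0.0339, -0.1446, -0.2511, -0.0218,  0.0297, -0.0451]), 'tau': array([  0.0008, -44.0427, -17.6844,   0.0634,   0.0552,  -0.0001]), 'position': array([0.2539, 0.5705, 0.2408]), 'tcp_rot': array([[-0.9136,  0.4067, -0.0009],
       [ 0.4067,  0.9136, -0.0014],
       [ 0.0003, -0.0017, -1.    ]]), 'force': array([-0.226 , -0.1437,  1.0567]), 'moment': array([0.0233, 0.0159, 0.0284]), 'opening': 0.994686387292672}
```

View pics/side0.png

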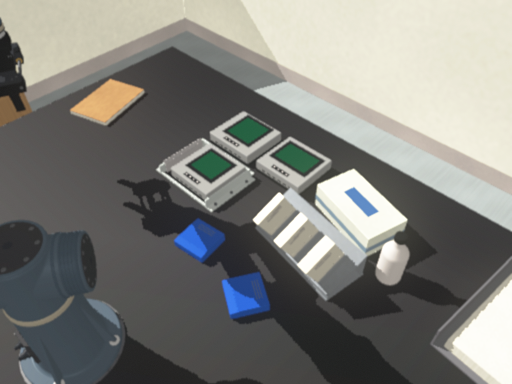

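View pics/top0.png

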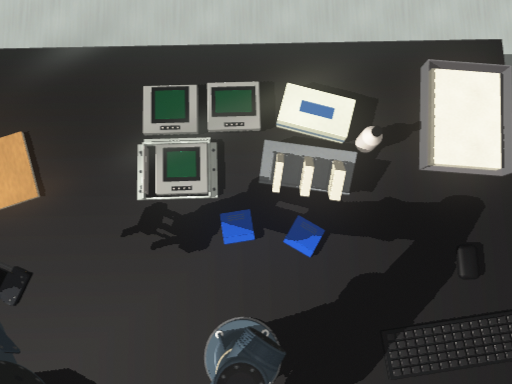

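View pics/wrist0.png

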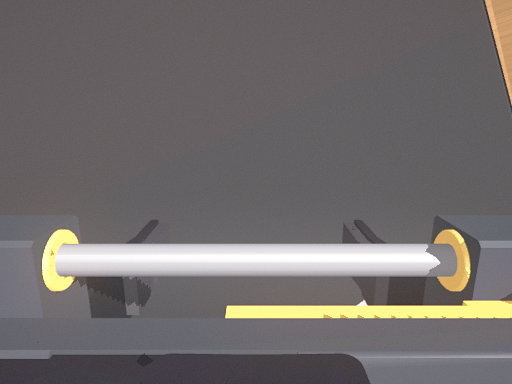

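Run:
```python
import cv2
t=cv2.imread("pics/top0.png"); s=cv2.imread("pics/side0.png")
cv2.imwrite("pics/c1.png",cv2.resize(t[130:210,125:230],None,fx=7,fy=7,interpolation=cv2.INTER_CUBIC))
cv2.imwrite("pics/c2.png",cv2.resize(t[130:210,250:370],None,fx=6.5,fy=6.5,interpolation=cv2.INTER_CUBIC))
cv2.imwrite("pics/c3.png",cv2.resize(s[180:300,240:380],None,fx=5,fy=5,interpolation=cv2.INTER_CUBIC))
cv2.imwrite("pics/c4.png",cv2.resize(s[130:215,150:265],None,fx=6.9,fy=6.9,interpolation=cv2.INTER_CUBIC))
```

```text
(no output)
```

View pics/c1.png

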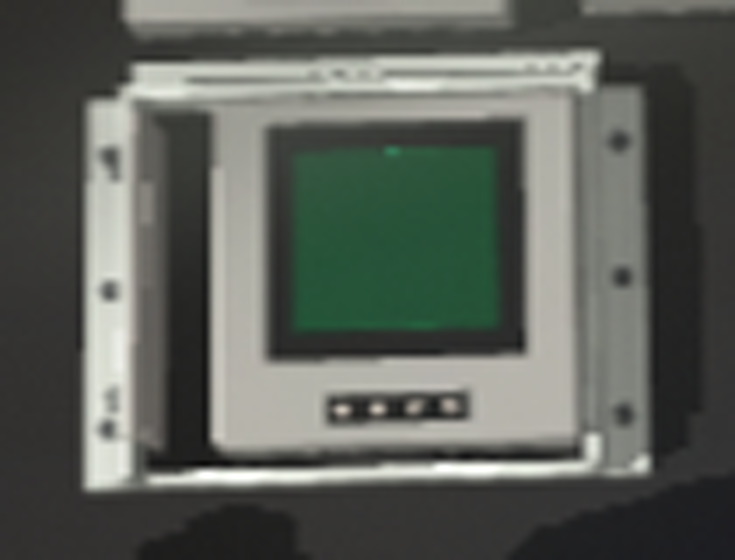

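View pics/c2.png

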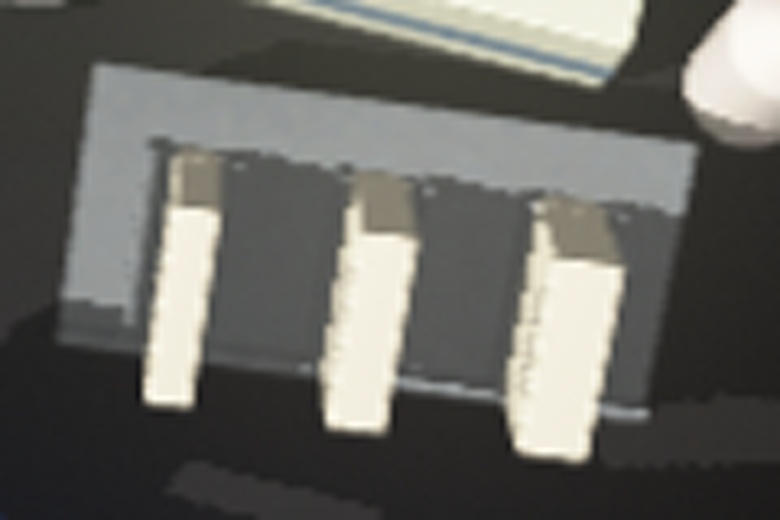

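View pics/c3.png

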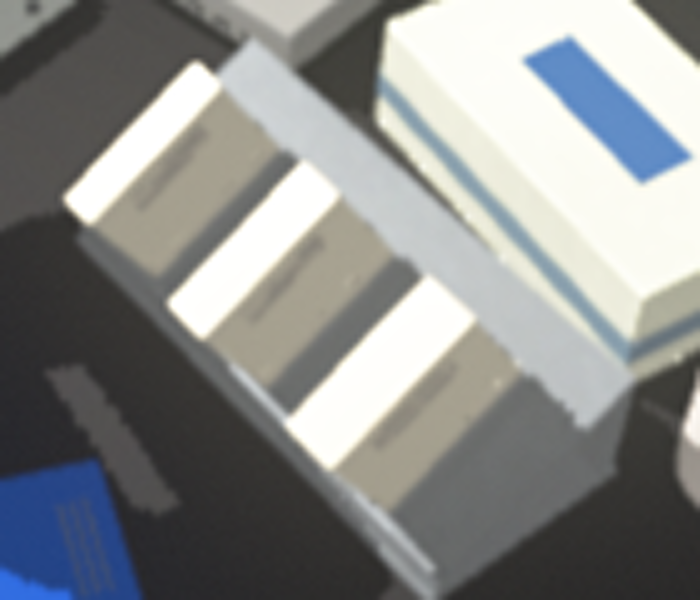

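View pics/c4.png

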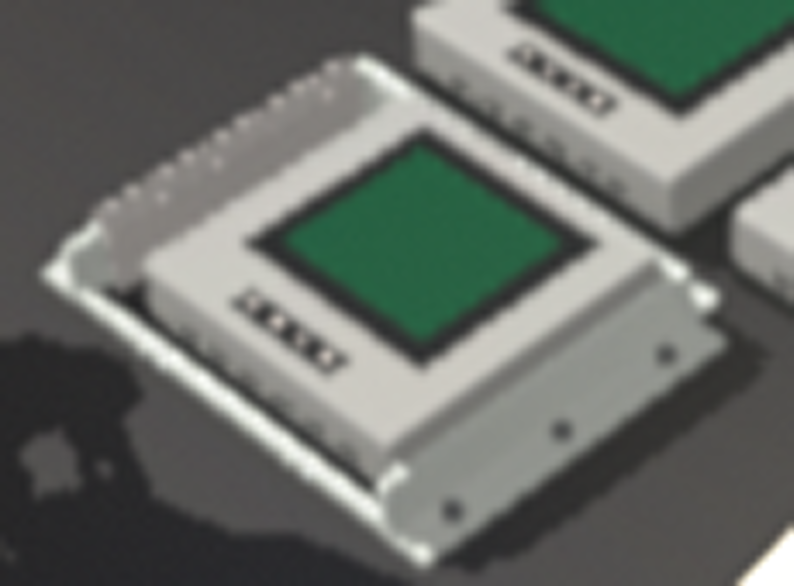

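The things that could be taken for the block: three cream blocks in the rack (top view pixels (277,173), (308,176), (337,181)), and two blue look-alikes on the desk ((237,227), (304,237)), which I leave alone. In the top view the cream blocks look thicker from left to right. I'll measure next.

```bash
cat > h.py <<'E'
import numpy as np, cv2
from rig import bot
np.set_printoptions(precision=4,suppress=True)
def cam(n,st=None):
    c=bot.camera_info(n); K=np.array(c["camera_matrix"])
    if n!="wrist": V=np.array(c["view"])
    else:
        T=np.eye(4); T[:3,:3]=st["tcp_rot"]; T[:3,3]=st["position"]
        V=np.linalg.inv(T@np.array(c["mount"]))
    return K,V
def onz(KV,uv,z):
    K,V=KV; d=V[:3,:3].T@np.linalg.solve(K,[uv[0],uv[1],1]); o=-V[:3,:3].T@V[:3,3]
    return o+d*(z-o[2])/d[2]
def proj(KV,p):
    K,V=KV; q=K@(V[:3,:3]@p+V[:3,3]); return q[:2]/q[2]
def tri(KV1,u1,KV2,u2):
    P1=KV1[0]@KV1[1][:3]; P2=KV2[0]@KV2[1][:3]
    X=cv2.triangulatePoints(P1,P2,np.array(u1,float),np.array(u2,float)).ravel(); return X[:3]/X[3]
E
python3 - <<'E'
from h import *
T=cam("top");S=cam("side")
c1=lambda x,y:(125+(x+.5)/7-.5,130+(y+.5)/7-.5)
c2=lambda x,y:(250+(x+.5)/6.5-.5,130+(y+.5)/6.5-.5)
c3=lambda x,y:(240+(x+.5)/5-.5,180+(y+.5)/5-.5)
c4=lambda x,y:(150+(x+.5)/6.9-.5,130+(y+.5)/6.9-.5)
pts={"reader NL":(c1(212,448),c4(148,268)),"NR":(c1(577,442),c4(385,455)),"FL":(c1(212,100),None),"FR":(c1(572,94),c4(660,262))}
for k,(a,b) in pts.items():
    print(k,"top",onz(T,a,.042), "side",b and onz(S,b,.042), "tri",b and tri(T,a,S,b))
P={k:onz(T,a,.042) for k,(a,b) in pts.items()}
print(np.linalg.norm(P["NL"if 0 else "reader NL"]-P["NR"]),np.linalg.norm(P["FL"]-P["FR"]),np.linalg.norm(P["FL"]-P["reader NL"]))
print("lip",onz(T,c1(140,475),.008),onz(T,c1(590,466),.008)," side",onz(S,c4(55,272),.008),onz(S,c4(420,555),.008))
print("rear",onz(T,c1(135,68),.03),onz(T,c1(598,55),.03))
print("strip top flare",onz(T,c1(135,95),.044),onz(T,c1(133,440),.044))
print("right rail corners",onz(T,c1(645,470),0),onz(T,c1(645,88),0),"left",onz(T,c1(85,490),0),onz(T,c1(85,100),0))
# blocks top near/far top edges
for n,(l,r,fl,fr,nl,nr) in {"L":((0,0),(0,0),(172,205),(220,205),(143,405),(193,408)),"M":((0,0),(0,0),(350,228),(417,233),(323,430),(387,433)),"R":((0,0),(0,0),(548,256),(624,262),(512,455),(590,460))}.items():
    pass
# top faces in side view vs top
B={"L":[((168,205),(195,62)),((220,207),(225,85)),((143,405),(65,200)),((195,408),(93,225))],
"M":[((350,230),(303,160)),((417,235),(340,197)),((323,430),(167,302)),((387,434),(206,338))],
"R":[((545,256),(425,272)),((624,263),(473,320)),((512,455),(287,422)),((590,461),(333,468))]}
for k,v in B.items():
    X=[tri(T,c2(*a),S,c3(*b)) for a,b in v]
    print(k,*X); print(" thick",np.linalg.norm(X[0]-X[1]),np.linalg.norm(X[2]-X[3])," len",np.linalg.norm(X[0]-X[2]),"mean",np.mean(X,0))
E
```

```text
reader NL top [0.4677 0.2426 0.042 ] side [0.4636 0.2383 0.042 ] tri [0.468  0.2442 0.0354]
NR top [0.4666 0.0908 0.042 ] side [0.4607 0.0891 0.042 ] tri [0.4657 0.0922 0.0367]
FL top [0.6167 0.2441 0.042 ] side None tri None
FR top [0.6158 0.0916 0.042 ] side [0.6104 0.0893 0.042 ] tri [0.6159 0.0929 0.0364]
0.15182405595754062 0.152485143618923 0.14896354233182457
lip [0.4617 0.2797 0.008 ] [0.4611 0.0882 0.008 ]  side [0.4541 0.2972 0.008 ] [0.4538 0.0655 0.008 ]
rear [0.6345 0.2795 0.03  ] [0.6358 0.0813 0.03  ]
strip top flare [0.6191 0.2763 0.044 ] [0.4715 0.275  0.044 ]
right rail corners [0.4599 0.0653 0.    ] [0.6283 0.0632 0.    ] left [0.4569 0.3048 0.    ] [0.6285 0.3076 0.    ]
L [ 0.5345 -0.1049  0.14  ] [ 0.5324 -0.1264  0.1417] [ 0.4559 -0.0942  0.0969] [ 0.4533 -0.1161  0.0992]
 thick 0.021671446214941277 0.022172721643910372  len 0.09026337958071336 mean [ 0.494  -0.1104  0.1194]
M [ 0.5224 -0.1817  0.1396] [ 0.5184 -0.2089  0.1398] [ 0.4431 -0.1714  0.0989] [ 0.4403 -0.1985  0.0998]
 thick 0.02752557649933831 0.027254238884618608  len 0.0896968972048378 mean [ 0.481  -0.1901  0.1195]
R [ 0.5089 -0.263   0.141 ] [ 0.5038 -0.295   0.1413] [ 0.431  -0.2528  0.0978] [ 0.426  -0.2846  0.1014]
 thick 0.03243446131473172 0.03243332797546638  len 0.08961287035546915 mean [ 0.4674 -0.2739  0.1204]
```

```bash
cat >> h.py <<'E'
from scipy.spatial.transform import Rotation as Ro
def tgtR(yaw,tilt):
    # tool down, x toward robot, tilt>0: tool z leans forward (+x of yaw frame)
    R0=np.array([[-1,0,0],[0,1,0],[0,0,-1.]])
    return Ro.from_euler('z',yaw,degrees=True).as_matrix()@Ro.from_euler('y',-tilt,degrees=True).as_matrix()@R0
def rel(p,R,st=None):
    st=st or bot.read_state(); R0=np.array(st["tcp_rot"]);
    d=R0.T@(np.array(p)-st["position"])/.2
    a=Ro.from_matrix(R0.T@R).as_rotvec()/(np.pi/2)
    return np.r_[d,a]
def show(st=None):
    st=st or bot.read_state(); print(st["time_s"],st["position"],st["force"],st["opening"]); print(np.array(st["tcp_rot"]))
E
python3 - <<'E'
from h import *
print(tgtR(0,30))
print(rel([.39,.19,.28],tgtR(.5,0)))
E
```

```text
[[-0.866  0.     0.5  ]
 [ 0.     1.     0.   ]
 [-0.5    0.    -0.866]]
[-1.3957 -1.4617 -0.194  -0.001  -0.0004 -0.2722]
```

Emit:
carry_out --pt "-0.95 -1 -0.13 0 0 -0.19" --pt "-0.95 -1 -0.13 0 0 -0.19" --pt "-0.95 -1 -0.13 0 0 -0.19" --pt "-0.95 -1 -0.13 0 0 -0.19"

```text
time_s: 0.65
position: [0.3374, 0.3345, 0.2646]
tcp_rot: [[-0.993, 0.119, -0.001], [0.119, 0.993, -0.002], [0.0, -0.002, -1.0]]
force: [0.4, -0.2, 0.2]
opening: 0.998
```

Run:
```python
from h import *
show()
print(rel([.39,.19,.28],tgtR(.5,0)))
```

```text
0.65 [0.3374 0.3345 0.2646] [ 0.4045 -0.2297  0.1735] 0.9984141381356226
[[-0.9929  0.1194 -0.0007]
 [ 0.1194  0.9929 -0.0015]
 [ 0.0005 -0.0016 -1.    ]]
[-0.3475 -0.6859 -0.076  -0.001  -0.0004 -0.0817]
```

Emit:
carry_out --pt "-0.35 -0.69 -0.08 0 0 -0.08" --pt "-0.35 -0.69 -0.08 0 0 -0.08" --pt "-0.35 -0.69 -0.08 0 0 -0.08" --pt "-0.35 -0.69 -0.08 0 0 -0.08" --pt "-0.35 -0.69 -0.08 0 0 -0.08"

```text
time_s: 1.27
position: [0.39, 0.1895, 0.2806]
tcp_rot: [[-1.0, -0.006, -0.001], [-0.006, 1.0, -0.001], [0.001, -0.001, -1.0]]
force: [0.3, -0.2, 0.6]
opening: 1.002
```

Run:
```python
from h import *
show()
s=bot.read_state(); I=bot.capture("wrist"); cv2.imwrite("pics/w1.png",I)
import pickle; pickle.dump(s,open("w1.pkl","wb"))
```

```text
1.275 [0.39   0.1895 0.2806] [ 0.2558 -0.2207  0.608 ] 1.0024599787591586
[[-1.     -0.0057 -0.0014]
 [-0.0057  1.     -0.001 ]
 [ 0.0014 -0.001  -1.    ]]
```

View pics/w1.png

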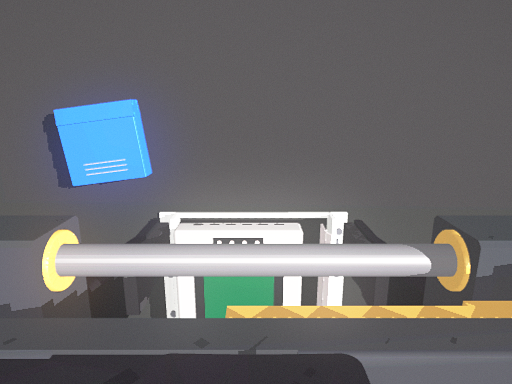

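Emit:
carry_out --pt "-1 0.0 0.1 0 0 0" --pt "-1 0.0 0.1 0 0 0" --pt "-1 0.0 0.1 0 0 0" --pt "-1 0.0 0.1 0 0 0" --pt "-1 0.0 0.1 0 0 0"

```text
time_s: 1.95
position: [0.589, 0.1924, 0.259]
tcp_rot: [[-1.0, -0.009, -0.004], [-0.009, 1.0, -0.001], [0.004, -0.001, -1.0]]
force: [-0.7, -0.3, -0.1]
opening: 0.997
```

Run:
```python
from h import *
show()
s=bot.read_state(); I=bot.capture("wrist"); cv2.imwrite("pics/w2.png",cv2.resize(I[:215,60:460],None,fx=2,fy=2,interpolation=cv2.INTER_CUBIC))
import pickle; pickle.dump(s,open("w2.pkl","wb"))
```

```text
1.95 [0.589  0.1924 0.259 ] [-0.6825 -0.3384 -0.1168] 0.9971944828345185
[[-1.     -0.0085 -0.0042]
 [-0.0085  1.     -0.0013]
 [ 0.0042 -0.0013 -1.    ]]
```

View pics/w2.png

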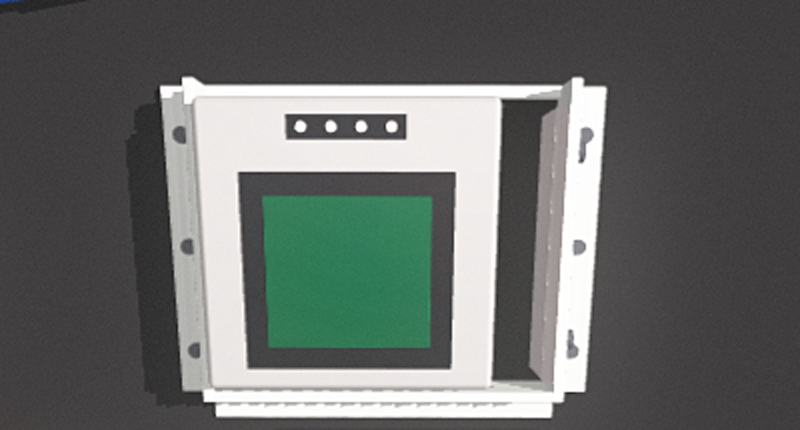

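Run:
```python
from h import *
import pickle
W=cam("wrist",pickle.load(open("w2.pkl","rb")))
c=lambda x,y:(60+(x+.5)/2-.5,(y+.5)/2-.5)
g=lambda x,y,z:onz(W,c(x,y),z)
R={k:g(*v,.042) for k,v in dict(NL=(500,98),NR=(192,97),FL=(491,387),FR=(207,387)).items()}
print(R)
n=np.linalg.norm
print("w",n(R["NL"]-R["NR"]),n(R["FL"]-R["FR"]),"d",n(R["NL"]-R["FL"]),n(R["NR"]-R["FR"]))
print("strip base",g(542,115,0.0),g(530,375,0))
print("strip top inner",g(563,110,.04),g(545,385,.04), "outer top",g(577,82,.044),g(556,390,.044))
print("right rail top inner",g(190,85,.044),"lip",g(190,87,.008),g(575,87,.008))
print("rear rail",g(210,390,.03),g(558,390,.03))
```

```text
{'NL': array([0.4668, 0.2442, 0.042 ]), 'NR': array([0.4676, 0.0927, 0.042 ]), 'FL': array([0.6133, 0.246 , 0.042 ]), 'FR': array([0.6147, 0.0919, 0.042 ])}
w 0.15145825563248203 0.15414797252947582 d 0.14651100662727798 0.14707443371660142
strip base [0.4689 0.2738 0.    ] [0.6162 0.2755 0.    ]
strip top inner [0.4718 0.276  0.04  ] [0.6124 0.2757 0.04  ] outer top [0.4595 0.281  0.044 ] [0.6142 0.2809 0.044 ]
right rail top inner [0.4625 0.0926 0.044 ] lip [0.4574 0.0826 0.008 ] [0.4557 0.289  0.008 ]
rear rail [0.6195 0.0902 0.03  ] [0.6177 0.2855 0.03  ]
```

Emit:
carry_out --pt "0.18 -1 -0.15 0 0 0.05" --pt "0.18 -1 -0.15 0 0 0.05" --pt "0.18 -1 -0.15 0 0 0.05" --pt "0.18 -1 -0.15 0 0 0.05"

```text
time_s: 2.5
position: [0.5517, -0.0097, 0.2912]
tcp_rot: [[-0.997, 0.072, -0.004], [0.073, 0.997, -0.002], [0.004, -0.002, -1.0]]
force: [-0.1, 0.2, -0.1]
opening: 1.001
```

Run:
```python
from h import *
show()
print(rel([.53,-.22,.28],tgtR(-8,0)))
```

```text
2.5 [ 0.5517 -0.0097  0.2912] [-0.082  0.156 -0.068] 1.0013136162507992
[[-0.9974  0.0725 -0.0042]
 [ 0.0725  0.9974 -0.0018]
 [ 0.0041 -0.0022 -1.    ]]
[ 0.0316 -1.0566  0.0582 -0.0015 -0.0026  0.0427]
```

Emit:
carry_out --pt "0.03 -1 0.06 0 0 0.04" --pt "0.03 -1 0.06 0 0 0.04" --pt "0.03 -1 0.06 0 0 0.04" --pt "0.03 -1 0.06 0 0 0.04" --pt "0.03 -1 0.06 0 0 0.04"

```text
time_s: 3.12
position: [0.5305, -0.2078, 0.2795]
tcp_rot: [[-0.991, 0.136, -0.005], [0.136, 0.991, -0.0], [0.005, -0.001, -1.0]]
force: [-0.0, 0.5, -0.1]
opening: 1.002
```

Run:
```python
from h import *
show()
s=bot.read_state(); I=bot.capture("wrist"); cv2.imwrite("pics/w3f.png",I); cv2.imwrite("pics/w3.png",cv2.resize(I[:215,60:460],None,fx=2,fy=2,interpolation=cv2.INTER_CUBIC))
import pickle; pickle.dump(s,open("w3.pkl","wb"))
```

```text
3.125 [ 0.5305 -0.2078  0.2795] [-0.0398  0.4747 -0.1494] 1.0019039281571833
[[-0.9907  0.1358 -0.0048]
 [ 0.1358  0.9907 -0.0003]
 [ 0.0048 -0.001  -1.    ]]
```

View pics/w3.png

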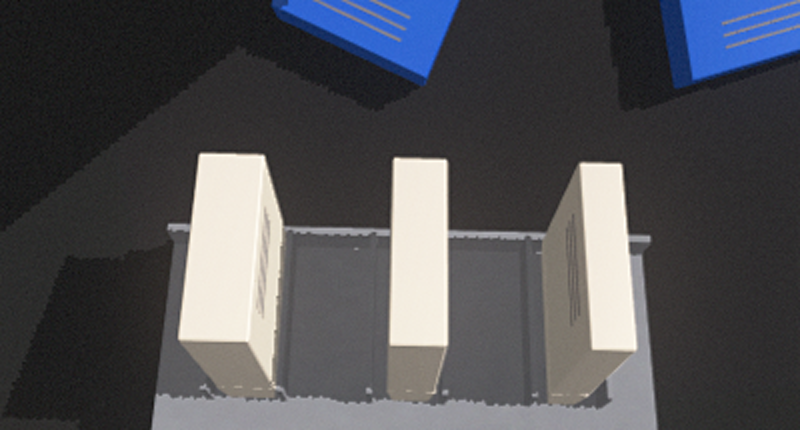

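Run:
```python
from h import *
import pickle
W=cam("wrist",pickle.load(open("w3.pkl","rb")))
c=lambda x,y:(60+(x+.5)/2-.5,(y+.5)/2-.5)
g=lambda x,y,z:onz(W,c(x,y),z)
B=dict(R=[(199,154),(265,154),(180,342),(249,346)],M=[(393,158),(448,160),(390,346),(448,346)],L=[(580,163),(621,163),(593,350),(636,350)])
for k,v in B.items():
    n1,n2=[g(*p,.0985) for p in v[:2]]; f1,f2=[g(*p,.1435) for p in v[2:]]
    m=(f1+f2-n1-n2)/2
    print(k,"thick",np.linalg.norm(n1-n2),np.linalg.norm(f1-f2),"len",np.linalg.norm(m),"yaw",np.degrees(np.arctan2(m[1],m[0])),"centre",(n1+n2+f1+f2)/4)
yaw=-8
for nm,top in dict(R=[.4674,-.2739,.1204]).items():
  for t in (30,20):
    z=-tgtR(yaw,t)[:,2]; print(z, rel(np.array(top)+.06*z,tgtR(yaw,t)))
```

```text
R thick 0.029783737875764674 0.028573359002688536 len 0.09066172090262485 yaw -8.796933158467212 centre [ 0.4678 -0.2731  0.121 ]
M thick 0.024867580905856366 0.024062062163244788 len 0.08950784334705095 yaw -8.999402468814495 centre [ 0.4808 -0.1891  0.121 ]
L thick 0.018532659641692494 0.017850945855031105 len 0.08945650203628883 yaw -9.145908293017769 centre [ 0.4935 -0.1088  0.121 ]
[-0.4951  0.0696  0.866 ] [ 0.4159 -0.374   0.5385  0.0003 -0.3364  0.0032]
[-0.3387  0.0476  0.9397] [ 0.3687 -0.3742  0.5162  0.0001 -0.2253  0.0032]
```

Run:
```python
from h import *
R=tgtR(-8.7,30); z=-R[:,2]; t=np.array([.4677,-.2733,.121])
print(rel(t+.06*z,R));
```

```text
[ 0.4149 -0.369   0.5355  0.0024 -0.3364  0.0108]
```

Emit:
carry_out --pt "0.2 -0.37 0.2 0 -0.336 0.01" --pt "0.41 -0.37 0.4 0 -0.336 0.01" --pt "0.415 -0.37 0.535 0.0024 -0.336 0.011" --pt "0.415 -0.37 0.535 0.0024 -0.336 0.011" --pt "0.415 -0.37 0.535 0.0024 -0.336 0.011" --pt "0.415 -0.37 0.535 0.0024 -0.336 0.011" --jaw 1

```text
time_s: 3.92
position: [0.4632, -0.2627, 0.2014]
tcp_rot: [[-0.881, 0.171, 0.44], [0.15, 0.985, -0.084], [-0.448, -0.008, -0.894]]
force: [0.7, 0.3, -0.8]
opening: 1.0
```

Run:
```python
from h import *
show()
I=bot.capture("top"); cv2.imwrite("pics/t4.png",cv2.resize(I[100:240,230:390],None,fx=5,fy=4.2,interpolation=cv2.INTER_CUBIC))
I=bot.capture("wrist"); cv2.imwrite("pics/w4.png",I)
R=tgtR(-8.7,30); z=-R[:,2]; t=np.array([.4677,-.2733,.121])
print(rel(t-.02*z,R), bot.read_state()["joint_positions"])
```

```text
3.925 [ 0.4632 -0.2627  0.2014] [ 0.6754  0.2658 -0.7886] 0.9995731501725339
[[-0.8814  0.1714  0.4402]
 [ 0.1497  0.9852 -0.084 ]
 [-0.448  -0.0082 -0.894 ]]
[ 0.1472 -0.0399  0.4733 -0.0112 -0.0374 -0.0095] [ -50.9286   21.3789  115.6184   38.8246   27.3946 -163.5203]
```

View pics/t4.png

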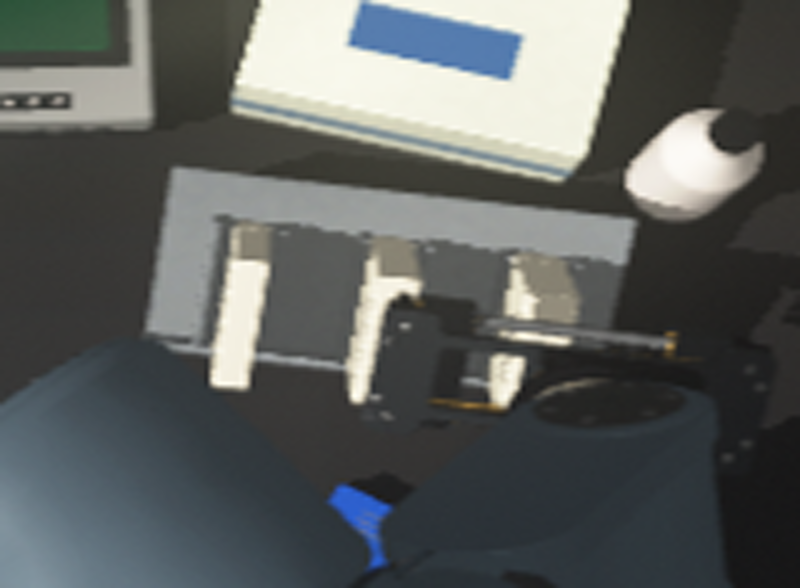

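View pics/w4.png

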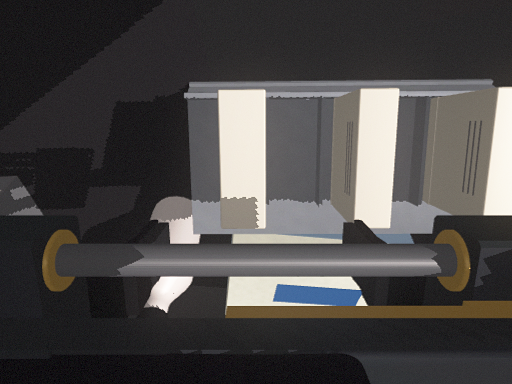

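Joint 6 has run to its range end in this attitude, so I turn the hand half round about its own axis (same grasp), raising it clear first.

Emit:
carry_out --pt "-0.13 0 -0.27 0 0 0.05" --pt "-0.13 0 -0.27 0 0 0.2" --pt "-0.13 0 -0.27 0 0 0.4" --pt "-0.13 0 -0.27 0 0 0.6" --pt "-0.13 0 -0.27 0 0 0.8" --pt "-0.13 0 -0.27 0 0 1" --pt "-0.13 0 -0.27 0 0 1" --pt "-0.13 0 -0.27 0 0 1" --pt "-0.13 0 -0.27 0 0 1" --pt "-0.13 0 -0.27 0 0 1"

```text
time_s: 5.28
position: [0.4629, -0.2627, 0.2618]
tcp_rot: [[0.169, 0.881, 0.441], [0.986, -0.147, -0.085], [-0.01, 0.449, -0.894]]
force: [0.7, 0.1, -0.7]
opening: 0.998
```

```bash
cat >> h.py <<'E'
def flipR(yaw,tilt): return tgtR(yaw,tilt)@np.diag([-1,-1,1.])
E
python3 - <<'E'
from h import *
show();print(bot.read_state()["joint_positions"])
R=flipR(-8.7,30); z=-R[:,2]; t=np.array([.4677,-.2733,.121])
print(rel(t+.06*z,R))
E
```

```text
5.275 [ 0.4629 -0.2627  0.2618] [ 0.6793  0.1161 -0.7151] 0.998061820599514
[[ 0.1691  0.8815  0.4409]
 [ 0.9855 -0.1466 -0.085 ]
 [-0.0103  0.4489 -0.8935]]
[-50.9086  14.8193 111.7096  29.3513  36.0754 -62.6141]
[-0.0466 -0.3047  0.3448 -0.0202  0.0378  0.9926]
```

Emit:
carry_out --pt "0 -0.1 0 0 0 0.12" --pt "0 -0.2 0 0 0 0.24" --pt "0 -0.3 0.05 0 0 0.36" --pt "-0.02 -0.3 0.1 0 0 0.5" --pt "-0.03 -0.3 0.15 0 0 0.62" --pt "-0.04 -0.3 0.2 -0.01 0.02 0.74" --pt "-0.045 -0.305 0.25 -0.02 0.038 0.87" --pt "-0.047 -0.305 0.3 -0.02 0.038 0.99" --pt "-0.047 -0.305 0.345 -0.02 0.038 0.993" --pt "-0.047 -0.305 0.345 -0.02 0.038 0.993" --pt "-0.047 -0.305 0.345 -0.02 0.038 0.993"

```text
time_s: 6.65
position: [0.4383, -0.269, 0.1732]
tcp_rot: [[0.856, -0.149, 0.495], [-0.128, -0.989, -0.075], [0.5, 0.001, -0.866]]
force: [-0.3, 0.8, -0.5]
opening: 1.0
```

Run:
```python
from h import *
show();print(bot.read_state()["joint_positions"])
R=flipR(-8.7,30); z=-R[:,2]; t=np.array([.4677,-.2733,.121])
print(rel(t+.06*z,R),rel(t-.02*z,R))
s=bot.read_state(); I=bot.capture("wrist"); cv2.imwrite("pics/w5.png",I)
import pickle; pickle.dump(s,open("w5.pkl","wb"))
```

```text
6.65 [ 0.4383 -0.269   0.1732] [-0.2741  0.7619 -0.4802] 0.9998925496359132
[[ 0.8562 -0.149   0.4946]
 [-0.1285 -0.9888 -0.0755]
 [ 0.5003  0.0011 -0.8658]]
[-56.5299  24.4988 121.2629  60.5353  25.2198 -11.8719]
[-0.0018 -0.0008  0.0005 -0.0001 -0.0003  0.0016] [-0.0019 -0.0007  0.4005 -0.0001 -0.0003  0.0016]
```

View pics/w5.png

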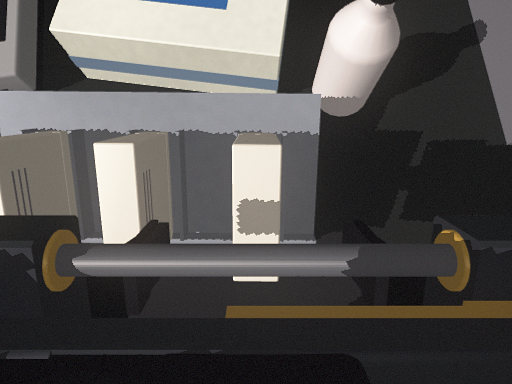

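The wrist view shows the thick block at u≈257, centred between the jaws, and the middle block's side at u≈95-170 outside the left finger. Going down and squeezing.

Emit:
carry_out --pt "0 0 0.13 0 0 0" --pt "0 0 0.27 0 0 0" --pt "0 0 0.4 0 0 0" --pt "0 0 0.4 0 0 0"

```text
time_s: 7.2
position: [0.4781, -0.2748, 0.1032]
tcp_rot: [[0.857, -0.148, 0.494], [-0.128, -0.989, -0.074], [0.5, 0.0, -0.866]]
force: [0.3, 0.5, -0.2]
opening: 0.999
```

Emit:
carry_out --pt "0 0 0 0 0 0" --pt "0 0 0 0 0 0" --pt "0 0 0 0 0 0" --pt "0 0 0 0 0 0" --pt "0 0 0 0 0 0" --pt "0 0 0 0 0 0" --pt "0 0 0 0 0 0" --jaw -1

```text
time_s: 8.07
position: [0.478, -0.2749, 0.1031]
tcp_rot: [[0.857, -0.148, 0.494], [-0.128, -0.989, -0.074], [0.499, 0.0, -0.866]]
force: [-0.9, -0.1, -0.1]
opening: 0.342
```

Run:
```python
from h import *
show()
s=bot.read_state();print(s["opening"]*87, s["joint_positions"],rel(s["position"],flipR(-8.7,30)))
R=flipR(-8.7,30); z=-R[:,2]; t=np.array([.4677,-.2733,.121]); print("depth along z", (t-s["position"])@z)
```

```text
8.075 [ 0.478  -0.2749  0.1031] [-0.9108 -0.1343 -0.1038] 0.34230985718861334
[[ 0.8568 -0.1483  0.4938]
 [-0.1284 -0.9889 -0.0744]
 [ 0.4994  0.0003 -0.8664]]
29.78095757540936 [-52.2683  35.3402 119.0588  81.9502  20.3929 -31.0847] [ 0.      0.      0.     -0.0007  0.0005  0.0017]
depth along z 0.02069210060558753
```

The squeeze reads 29.8 mm: this is the 30 mm block, which fits the 27.5 mm gap (measured about 29.5 mm by eye; 22.5 would be 7 mm off). Lifting it.

Emit:
carry_out --pt "0 0 -0.1 0 0 0" --pt "0 0 -0.25 0 0 0" --pt "0 0 -0.4 0 0 0" --pt "0 0 -0.4 0 0 0"

```text
time_s: 8.57
position: [0.4381, -0.2689, 0.1735]
tcp_rot: [[0.856, -0.148, 0.495], [-0.128, -0.989, -0.076], [0.5, 0.002, -0.866]]
force: [0.2, 0.1, -3.0]
opening: 0.343
```

Run:
```python
from h import *
show();print(bot.read_state()["joint_positions"])
print(rel([.47,-.15,.28],flipR(-4,0)))
```

```text
8.575 [ 0.4381 -0.2689  0.1735] [ 0.2361  0.086  -2.9782] 0.3426369489461583
[[ 0.8564 -0.1485  0.4946]
 [-0.1275 -0.9889 -0.0761]
 [ 0.5004  0.0021 -0.8658]]
[-56.5376  24.4528 121.2882  60.5219  25.1964 -11.914 ]
[ 0.3274 -0.6107 -0.4275  0.0146 -0.3334 -0.0489]
```

Emit:
carry_out --pt "0.13 0 -0.22 0 0 0" --pt "0.25 0 -0.43 0 -0.06 0" --pt "0.27 -0.1 -0.43 0 -0.16 0" --pt "0.29 -0.25 -0.43 0.01 -0.26 -0.03" --pt "0.33 -0.4 -0.43 0.015 -0.333 -0.049" --pt "0.33 -0.61 -0.43 0.015 -0.333 -0.049" --pt "0.33 -0.61 -0.43 0.015 -0.333 -0.049" --pt "0.33 -0.61 -0.43 0.015 -0.333 -0.049"

```text
time_s: 9.57
position: [0.4703, -0.1496, 0.2795]
tcp_rot: [[0.998, -0.068, -0.001], [-0.068, -0.998, 0.002], [-0.001, -0.002, -1.0]]
force: [0.8, -0.4, -2.7]
opening: 0.343
```

Run:
```python
from h import *
show();print(bot.read_state()["joint_positions"])
print(rel([.50,.05,.26],flipR(0.5,0)))
print(rel([.5415,.259,.20],flipR(0.5,0)))
```

```text
9.575 [ 0.4703 -0.1496  0.2795] [ 0.8299 -0.3972 -2.7432] 0.34290672814365286
[[ 0.9977 -0.0678 -0.0006]
 [-0.0678 -0.9977  0.0022]
 [-0.0008 -0.0022 -1.    ]]
[-30.7009  17.3133  97.8051   0.1005  64.9784  63.1432]
[ 0.0808 -1.0056  0.0997 -0.0014  0.0004 -0.0487]
[ 0.2172 -2.0616  0.4019 -0.0014  0.0004 -0.0487]
```

Emit:
carry_out --pt "0.08 -1 0.1 -0.0014 0 -0.049" --pt "0.08 -1 0.1 -0.0014 0 -0.049" --pt "0.08 -1 0.1 -0.0014 0 -0.049" --pt "0.08 -1 0.1 -0.0014 0 -0.049" --pt "0.08 -1 0.1 -0.0014 0 -0.049"

```text
time_s: 10.2
position: [0.4999, 0.0487, 0.2595]
tcp_rot: [[1.0, 0.01, -0.001], [0.01, -1.0, -0.0], [-0.001, 0.0, -1.0]]
force: [-0.5, -0.1, -1.7]
opening: 0.345
```

Run:
```python
from h import *
show()
print(rel([.5415,.259,.20],flipR(0.5,0)))
```

```text
10.2 [0.4999 0.0487 0.2595] [-0.4521 -0.0972 -1.6988] 0.3449581400328814
[[ 0.9999  0.0104 -0.0013]
 [ 0.0104 -0.9999 -0.0002]
 [-0.0013  0.0002 -1.    ]]
[ 0.2193 -1.0492  0.2971  0.0001  0.0008  0.0011]
```

Emit:
carry_out --pt "0.22 -1 0.2 0 0 0" --pt "0.22 -1 0.3 0 0 0" --pt "0.22 -1 0.3 0 0 0" --pt "0.22 -1 0.3 0 0 0" --pt "0.22 -1 0.3 0 0 0" --pt "0.22 -1 0.3 0 0 0"

```text
time_s: 10.95
position: [0.5423, 0.2469, 0.1994]
tcp_rot: [[1.0, 0.008, -0.002], [0.008, -1.0, -0.001], [-0.002, 0.001, -1.0]]
force: [-0.2, -0.1, -1.6]
opening: 0.346
```

Run:
```python
from h import *
show();print(bot.read_state()["joint_positions"])
print(rel([.5415,.259,.15],flipR(0.5,0)))
import pickle
s=bot.read_state(); I=bot.capture("wrist"); cv2.imwrite("pics/w6.png",I); pickle.dump(s,open("w6.pkl","wb"))
I=bot.capture("side"); cv2.imwrite("pics/s6.png",cv2.resize(I[110:240,130:300],None,fx=4.6,fy=4.6,interpolation=cv2.INTER_CUBIC))
```

```text
10.95 [0.5423 0.2469 0.1994] [-0.2154 -0.1328 -1.6374] 0.3456496120771313
[[ 1.      0.0082 -0.0015]
 [ 0.0082 -1.     -0.0011]
 [-0.0015  0.001  -1.    ]]
[ 13.765   30.899   88.7333  -0.0434  60.4669 103.3164]
[-0.0033 -0.0606  0.2471  0.0007  0.001  -0.0003]
```

View pics/w6.png

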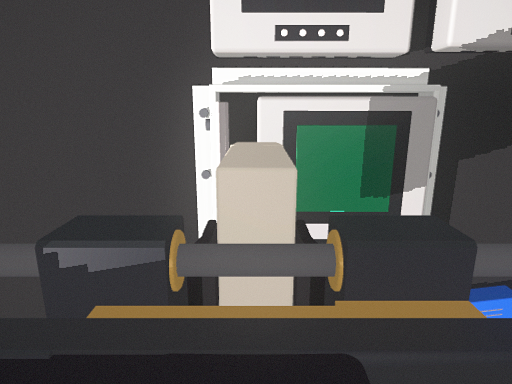

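View pics/s6.png

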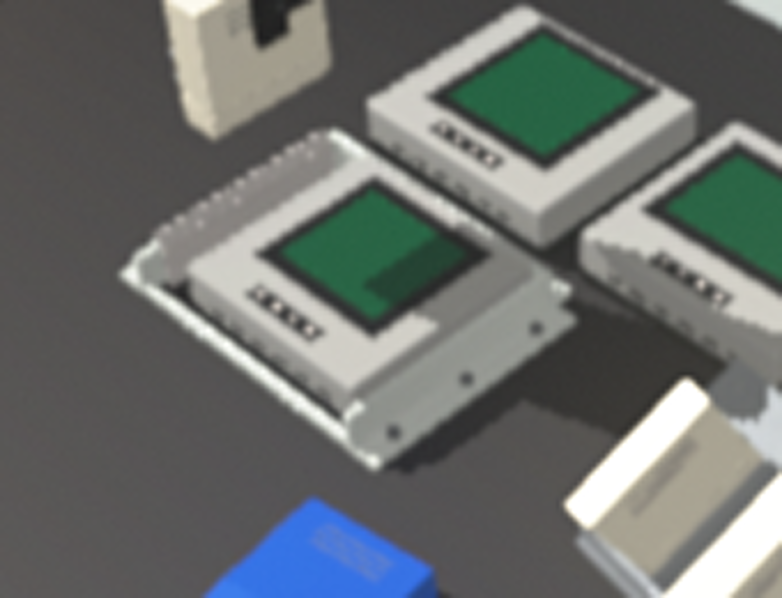

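Run:
```python
import cv2
I=cv2.imread("pics/w6.png"); cv2.imwrite("pics/w6c.png",cv2.resize(I[75:215,185:315],None,fx=5,fy=4.2*1.0,interpolation=cv2.INTER_CUBIC))
```

```text
(no output)
```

View pics/w6c.png

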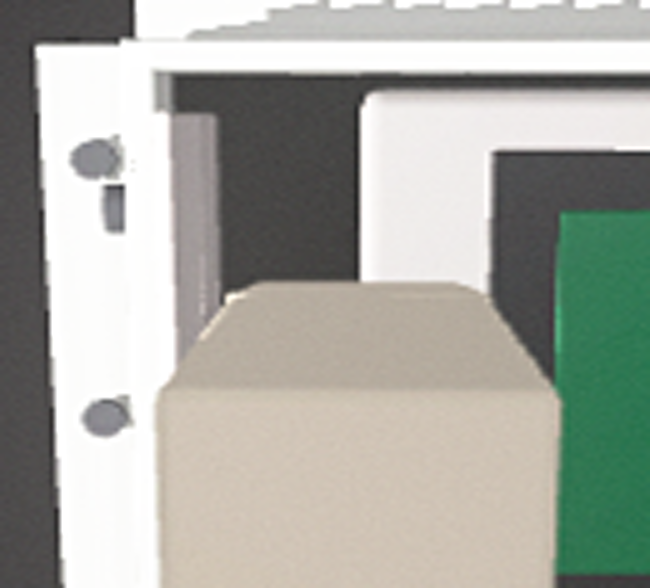

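Run:
```python
from h import *
import pickle
s=pickle.load(open("w6.pkl","rb")); W=cam("wrist",s); z=s["position"][2]
c=lambda x,y:(185+(x+.5)/5-.5,75+(y+.5)/4.2-.5)
g=lambda x,y,z:onz(W,c(x,y),z)
print("block top edge",g(158,392,z+.0207),g(558,396,z+.0207))
print("foot edge",g(248,283,z-.0693),g(470,284,z-.0693))
print("reader FL",g(360,92,.042),g(360,270,.042))
print("strip base",g(217,130,0),g(222,290,0)," strip top inner edge",g(170,115,.04),g(178,360,.04))
```

```text
block top edge [0.5856 0.2617 0.2201] [0.5855 0.2325 0.2201]
foot edge [0.5855 0.2605 0.1301] [0.5856 0.233  0.1301]
reader FL [0.6146 0.2466 0.042 ] [0.5789 0.2462 0.042 ]
strip base [0.6068 0.2741 0.    ] [0.5699 0.2735 0.    ]  strip top inner edge [0.6098 0.279  0.04  ] [0.5595 0.2785 0.04  ]
```

Block is centred on the tool (y 0.2471 vs 0.2469), and the gap now measures 27.3 mm, centre y≈0.2598. Shifting over it and lowering until just above the strip.

Emit:
carry_out --pt "-0.003 -0.064 0.1 0 0 0" --pt "-0.003 -0.064 0.25 0 0 0" --pt "-0.003 -0.064 0.38 0 0 0" --pt "-0.003 -0.064 0.38 0 0 0" --pt "-0.003 -0.064 0.38 0 0 0"

```text
time_s: 11.68
position: [0.542, 0.26, 0.1242]
tcp_rot: [[1.0, 0.008, -0.0], [0.008, -1.0, -0.0], [-0.0, 0.0, -1.0]]
force: [-0.1, -0.7, -2.1]
opening: 0.342
```

Run:
```python
from h import *
import pickle
show(); s=bot.read_state()
print(rel([.5415,.2598,.0693],flipR(0.5,0)))
I=bot.capture("wrist"); cv2.imwrite("pics/w7.png",I); cv2.imwrite("pics/w7c.png",cv2.resize(I[60:215,165:335],None,fx=4.5,fy=3.8,interpolation=cv2.INTER_CUBIC)); pickle.dump(s,open("w7.pkl","wb"))
I=bot.capture("side"); cv2.imwrite("pics/s7.png",cv2.resize(I[110:220,130:270],None,fx=5.4,fy=5.4,interpolation=cv2.INTER_CUBIC))
```

```text
11.675 [0.542  0.26   0.1242] [-0.0501 -0.7171 -2.0857] 0.3418000723511091
[[ 1.      0.0076 -0.    ]
 [ 0.0076 -1.     -0.0002]
 [-0.      0.0002 -1.    ]]
[-0.0023  0.0012  0.2744  0.0001  0.     -0.0007]
```

View pics/w7c.png

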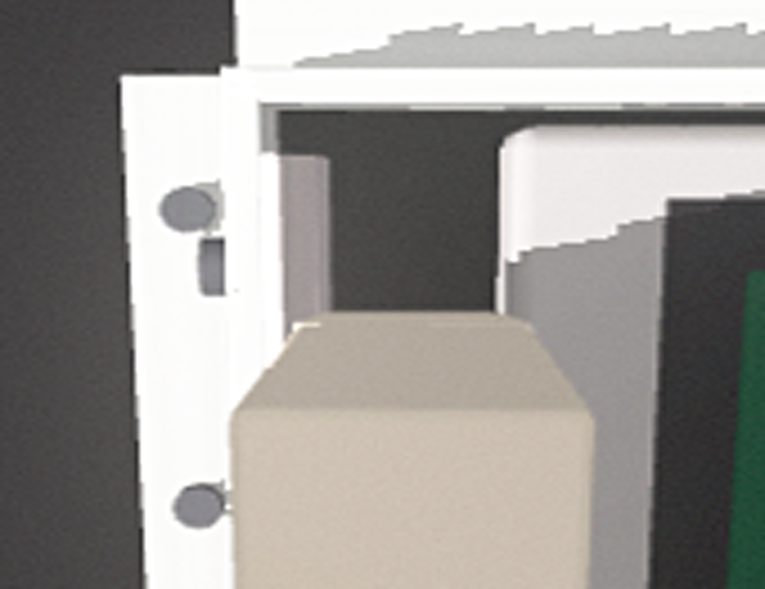

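View pics/s7.png

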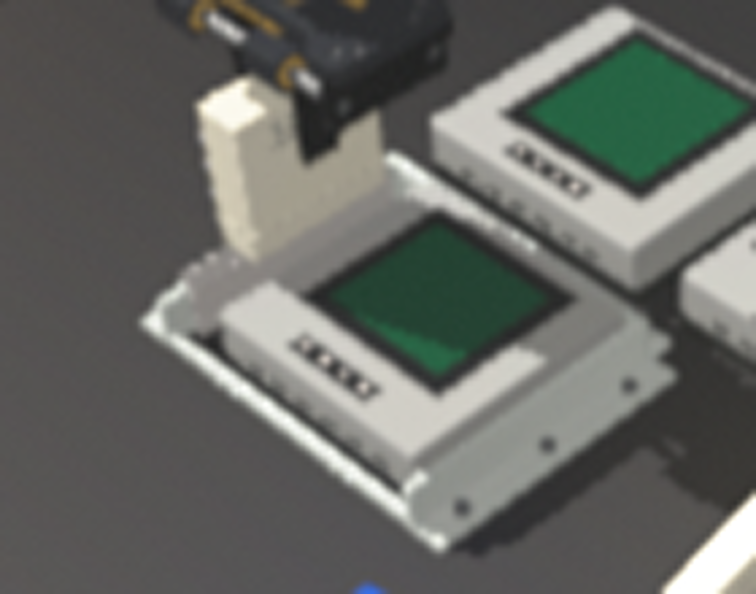

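Run:
```python
from h import *
import pickle
s=pickle.load(open("w7.pkl","rb")); W=cam("wrist",s); z=s["position"][2]
c=lambda x,y:(165+(x+.5)/4.5-.5,60+(y+.5)/3.8-.5)
g=lambda x,y,z:onz(W,c(x,y),z)
print("top",g(233,412,z+.0207),g(593,416,z+.0207))
print("foot edge",g(318,313,z-.0693),g(510,314,z-.0693))
print("reader FL",g(499,140,.042),g(499,300,.042))
print("strip base",g(330,170,0),g(330,300,0)," strip top inner edge",g(278,160,.04),g(284,330,.04))
```

```text
top [0.5852 0.2747 0.1449] [0.585  0.2455 0.1449]
foot edge [0.5852 0.2729 0.0549] [0.5853 0.2466 0.0549]
reader FL [0.6129 0.2479 0.042 ] [0.5863 0.2474 0.042 ]
strip base [0.6078 0.2739 0.    ] [0.5821 0.274  0.    ]  strip top inner edge [0.6094 0.2793 0.04  ] [0.5807 0.2788 0.04  ]
```

Emit:
carry_out --pt "0 -0.004 0.04 0 0 0" --pt "0 -0.004 0.08 0 0 0" --pt "0 -0.004 0.12 0 0 0" --pt "0 -0.004 0.12 0 0 0"

```text
time_s: 12.28
position: [0.5417, 0.2607, 0.1]
tcp_rot: [[1.0, 0.008, -0.001], [0.008, -1.0, -0.0], [-0.001, 0.0, -1.0]]
force: [-0.6, -0.0, -1.7]
opening: 0.34
```

Run:
```python
from h import *
show()
```

```text
12.275 [0.5417 0.2607 0.1   ] [-0.6305 -0.0079 -1.7132] 0.34042909980064046
[[ 1.      0.0076 -0.0005]
 [ 0.0076 -1.     -0.0004]
 [-0.0005  0.0004 -1.    ]]
```

No contact with the foot at 31 mm, so it is in the gap. Continuing in steps.

Emit:
carry_out --pt "0 0 0.02 0 0 0" --pt "0 0 0.04 0 0 0" --pt "0 0 0.06 0 0 0" --pt "0 0 0.06 0 0 0"

```text
time_s: 12.78
position: [0.5426, 0.2611, 0.0882]
tcp_rot: [[1.0, 0.008, 0.002], [0.008, -1.0, 0.0], [0.002, -0.0, -1.0]]
force: [1.4, 1.2, 1.5]
opening: 0.343
```

Emit:
carry_out --pt "0 0 0.02 0 0 0" --pt "0 0 0.04 0 0 0" --pt "0 0 0.06 0 0 0" --pt "0 0 0.06 0 0 0"

```text
time_s: 13.28
position: [0.5426, 0.2612, 0.0755]
tcp_rot: [[1.0, 0.008, 0.001], [0.008, -1.0, 0.0], [0.001, -0.0, -1.0]]
force: [1.0, -0.1, 0.1]
opening: 0.34
```

Run:
```python
from h import *
show()
I=bot.capture("side"); cv2.imwrite("pics/s8.png",cv2.resize(I[110:220,130:270],None,fx=5.4,fy=5.4,interpolation=cv2.INTER_CUBIC))
```

```text
13.275 [0.5426 0.2612 0.0755] [ 0.9518 -0.0856  0.0817] 0.3402106311068961
[[ 1.      0.0081  0.0015]
 [ 0.0081 -1.      0.0004]
 [ 0.0015 -0.0004 -1.    ]]
```

View pics/s8.png

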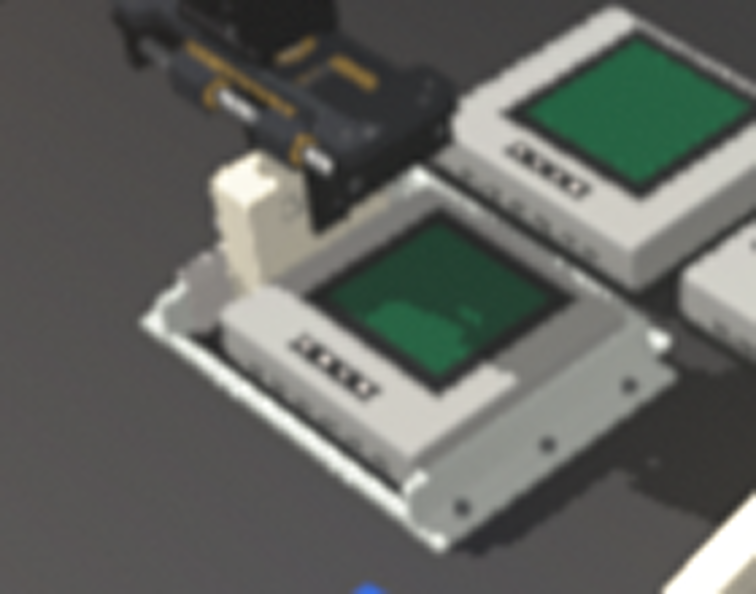

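Emit:
carry_out --pt "0 0 0.015 0 0 0" --pt "0 0 0.03 0 0 0" --pt "0 0 0.04 0 0 0" --pt "0 0 0.04 0 0 0" --pt "0 0 0.04 0 0 0"

```text
time_s: 13.95
position: [0.5427, 0.2611, 0.0694]
tcp_rot: [[1.0, 0.008, 0.002], [0.008, -1.0, 0.0], [0.002, -0.0, -1.0]]
force: [-1.4, 0.3, 14.2]
opening: 0.338
```

Run:
```python
from h import *
import pickle
show();s=bot.read_state(); W=cam("wrist",s); print(s["moment"])
I=bot.capture("wrist"); cv2.imwrite("pics/w9.png",cv2.resize(I[60:215,165:335],None,fx=4.5,fy=3.8,interpolation=cv2.INTER_CUBIC)); pickle.dump(s,open("w9.pkl","wb"))
```

```text
13.95 [0.5427 0.2611 0.0694] [-1.4099  0.3085 14.1837] 0.3381191617131056
[[ 1.      0.0078  0.002 ]
 [ 0.0078 -1.      0.0004]
 [ 0.002  -0.0004 -1.    ]]
[-0.1128  0.6935  0.2322]
```

View pics/w9.png

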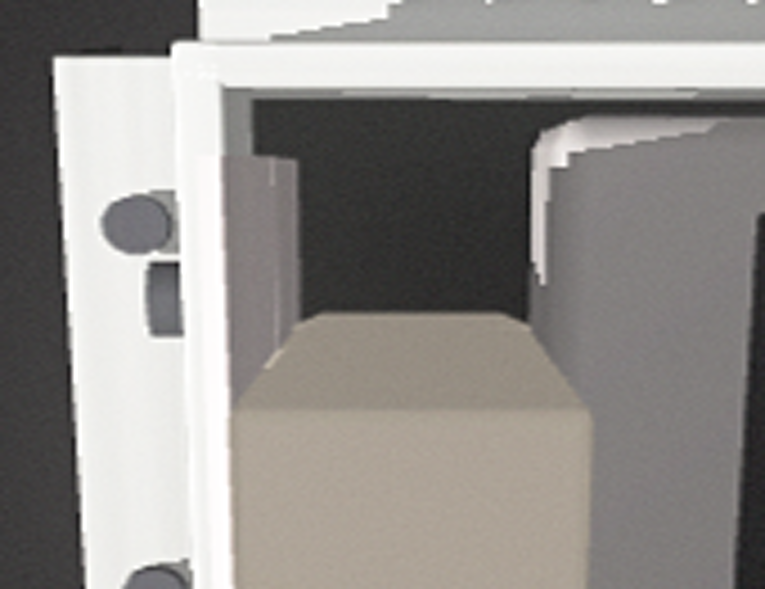

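Emit:
carry_out --pt "0 0 0.008 0 0 0" --pt "0 0 0.012 0 0 0" --pt "0 0 0.012 0 0 0" --pt "0 0 0.012 0 0 0"

```text
time_s: 14.5
position: [0.5427, 0.2611, 0.0693]
tcp_rot: [[1.0, 0.008, 0.002], [0.008, -1.0, 0.0], [0.002, -0.0, -1.0]]
force: [-4.1, -0.0, 17.8]
opening: 0.34
```

Run:
```python
from h import *
show()
```

```text
14.5 [0.5427 0.2611 0.0693] [-4.0884 -0.0236 17.8034] 0.3401931524842658
[[ 1.      0.0077  0.0025]
 [ 0.0077 -1.      0.0004]
 [ 0.0025 -0.0004 -1.    ]]
```

A stiff stop at TCP z 0.0693 means the foot is on the desk. Releasing and rising.

Emit:
carry_out --pt "0 0 0 0 0 0" --pt "0 0 0 0 0 0" --pt "0 0 0 0 0 0" --pt "0 0 0 0 0 0" --jaw 0.2

```text
time_s: 15.0
position: [0.5424, 0.2609, 0.0687]
tcp_rot: [[1.0, 0.007, 0.001], [0.007, -1.0, 0.0], [0.001, -0.0, -1.0]]
force: [0.3, -0.2, 0.4]
opening: 0.589
```

Emit:
carry_out --pt "0 0 -0.1 0 0 0" --pt "0 0 -0.3 0 0 0" --pt "0 0 -0.5 0 0 0" --pt "0 0 -0.6 0 0 0" --pt "0 0 -0.6 0 0 0"

```text
time_s: 15.62
position: [0.5433, 0.2612, 0.1903]
tcp_rot: [[1.0, 0.007, 0.005], [0.007, -1.0, 0.001], [0.005, -0.001, -1.0]]
force: [0.1, 0.1, -1.1]
opening: 0.598
```

Run:
```python
from h import *
import pickle
show();s=bot.read_state()
I=bot.capture("wrist"); cv2.imwrite("pics/w10.png",I); pickle.dump(s,open("w10.pkl","wb"))
I=bot.capture("side"); cv2.imwrite("pics/s10.png",cv2.resize(I[110:220,130:270],None,fx=5.4,fy=5.4,interpolation=cv2.INTER_CUBIC))
```

```text
15.625 [0.5433 0.2612 0.1903] [ 0.0726  0.0579 -1.0565] 0.5981763075464803
[[ 1.      0.0074  0.0051]
 [ 0.0074 -1.      0.0012]
 [ 0.0051 -0.0011 -1.    ]]
```

View pics/w10.png

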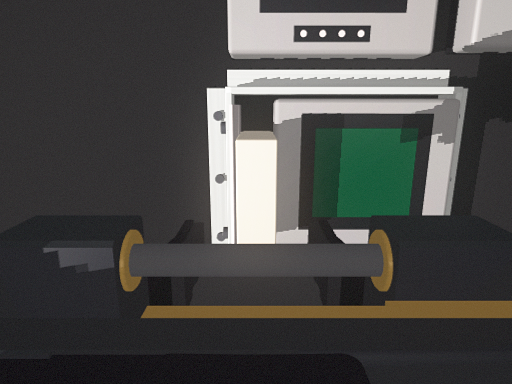

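View pics/s10.png

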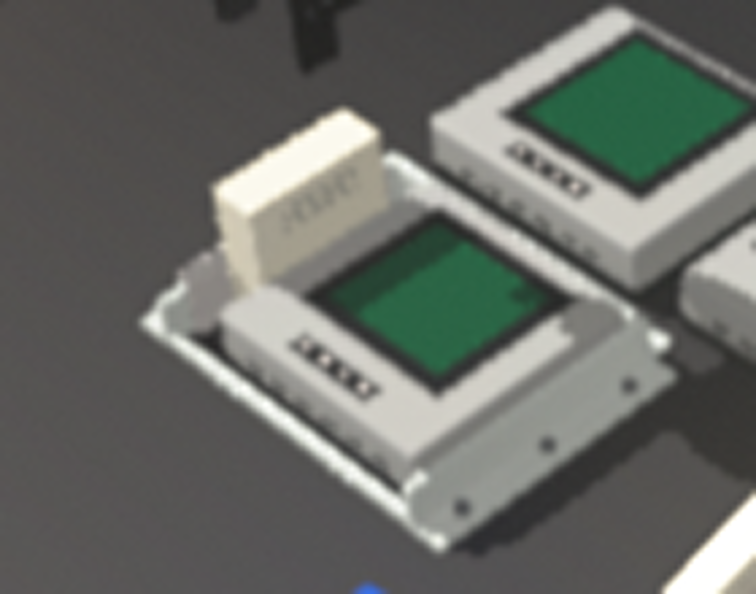

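Emit:
carry_out --pt "-0.2 0.3 -0.3 0 0 0" --pt "-0.5 0.7 -0.5 0 0 0" --pt "-0.6 1 -0.5 0 0 0" --pt "-0.6 1 -0.5 0 0 0" --pt "-0.6 1 -0.5 0 0 0" --pt "-0.6 1 -0.5 0 0 0"

```text
time_s: 16.48
position: [0.4228, 0.0597, 0.2872]
tcp_rot: [[1.0, 0.006, -0.001], [0.006, -1.0, 0.0], [-0.001, -0.0, -1.0]]
force: [-0.2, -0.2, -0.4]
opening: 0.6
```

Run:
```python
from h import *
show()
T=bot.capture("top"); S=bot.capture("side"); cv2.imwrite("pics/t11f.png",T);cv2.imwrite("pics/s11f.png",S)
cv2.imwrite("pics/t11.png",cv2.resize(T[130:210,125:230],None,fx=7,fy=7,interpolation=cv2.INTER_CUBIC))
cv2.imwrite("pics/s11.png",cv2.resize(S[120:200,155:265],None,fx=7,fy=7,interpolation=cv2.INTER_CUBIC))
```

```text
16.475 [0.4228 0.0597 0.2872] [-0.2176 -0.2305 -0.4295] 0.6002658834827848
[[ 1.      0.0056 -0.0014]
 [ 0.0056 -1.      0.0004]
 [-0.0014 -0.0004 -1.    ]]
```

View pics/t11.png

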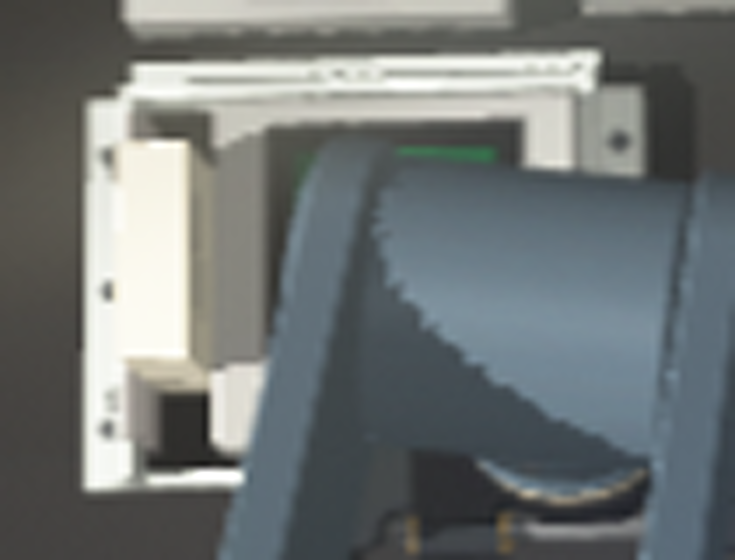

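View pics/s11.png

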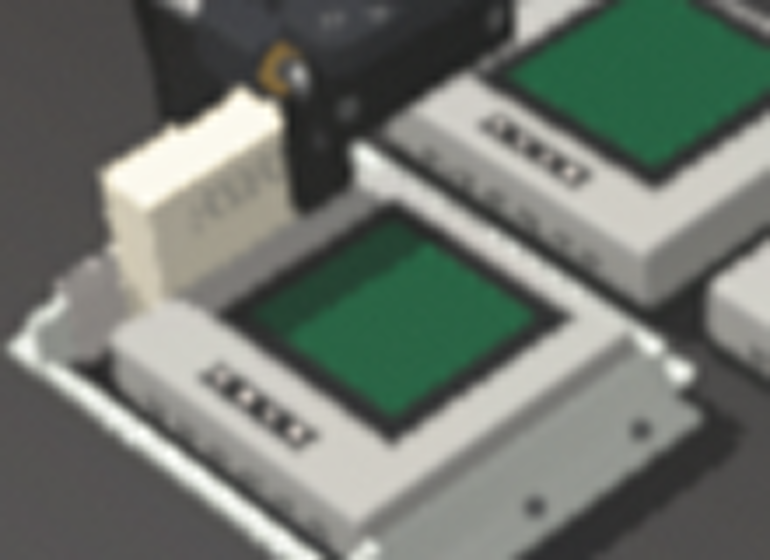

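View pics/t11f.png

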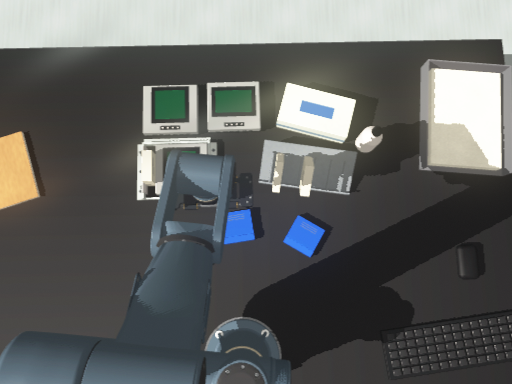

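Run:
```python
from h import *
T=cam("top");S=cam("side")
ct=lambda x,y:(125+(x+.5)/7-.5,130+(y+.5)/7-.5)
cs=lambda x,y:(155+(x+.5)/7-.5,120+(y+.5)/7-.5)
for a,b in [((123,140),(240,88)),((188,143),(282,128)),((117,357),(102,178)),((188,359),(147,214))]:
    print(tri(T,ct(*a),S,cs(*b)),onz(T,ct(*a),.09),onz(S,cs(*b),.09))
# same bias check on reader NL: expected z .042
print("reader NL",tri(T,ct(212,448),S,cs(117,335)))
```

```text
[0.5811 0.2765 0.0857] [0.5886 0.2709 0.09  ] [0.5681 0.2761 0.09  ]
[0.5812 0.2513 0.0784] [0.5867 0.2444 0.09  ] [0.5632 0.2437 0.09  ]
[0.4969 0.2737 0.0877] [0.4988 0.272  0.09  ] [0.4929 0.2724 0.09  ]
[0.4961 0.2452 0.0859] [0.4973 0.2433 0.09  ] [0.4915 0.242  0.09  ]
reader NL [0.468  0.2431 0.0398]
```

The two thinner blocks still stand in the rack ((277,173), (307,176), as at the start). The reader corner is where it was, and the block's top is at about 0.086 to 0.09 m, so its foot is on the desk. The arm is clear of everything.

Run:
```python
from rig import bot
print(bot.hand_in())
```

```text
the job is handed in; nothing more can be done
None
```

I put the 30 mm block in the gap and handed the job in at about 16.5 s; no verdict was reported. Squeezed in the rack, it read 29.8 mm. The gap measured 27 to 29.5 mm by camera, which matches the 27.5 mm case.

- **Pushing in:** I lowered the block upright at the middle of the strip until it stopped hard at 14 to 18 N. The tool was then at 0.0693 m, the height predicted for the foot on the desk. I released it and moved the arm clear.
- **Last checks:** The pictures show the block upright and in line with the strip (within about 1 degree) and the reader not visibly moved. The other two blocks and the bystanders look unchanged.
- **Not confirmed or in disagreement:**
  - I did not measure how far the strip was pushed back; I inferred it from the fit.
  - The two-camera height of the block's top came out at 78 to 88 mm against 90 mm. That side view read 2 to 6 mm low on the reader too, and I took the 78 mm corner as a bad pixel reading.
  - I squeezed only the thickest block; the other two I judged from the images, at about 18 to 22 mm and 24 to 27.5 mm.

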